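# Rack the loop tool in the caddy and pick the caddy up

## Robot

A 6-joint arm with a two-finger parallel gripper is mounted at the origin on a cart in front of the work surface, level with it; the furniture and walls round the work are solid. World frame = base frame: x ahead of the robot, y to its left, z up, the work surface at z = 0. Lengths are in m, angles in rad, forces in N, time in s.
With the tool pointing down it reaches from about 0.3 to 0.875 m from the base axis. Payload 6.4 kg.
Tool frame: the origin (TCP) lies between the finger pads; the fingertips stand 19 mm ahead of it and the grasp point (between the pads) is the TCP; z points along the fingers, y is the line along which they close (so a half turn about z gives the same grasp; the last joint's range is limited). The gripper opens to 88 mm and grips with 3 to 60 N. Pads are 18 mm wide; open, the fingers measure 123 mm over their backs; the gripper's body (75 mm by 187 mm) begins 45 mm behind the grasp point.
Start: joints at [1.033, 0.181, 1.607, -0, 1.354, -0.206], TCP at [0.187, 0.544, 0.258] pointing down, gripper open.
Joint ranges: [-2.99, 2.99], [-0.89, 2.07], [0.3, 2.58], [-1.14, 4.28], [0, 2.63], [-3.12, 3.12]. Speed limits (rad/s): [2.57, 2.57, 3.01, 3.14, 3.14, 3.14].

## Interface

Orientations are given as a 3x3 rotation matrix whose columns are the frame's x, y, z axes.
In Python, from bench import status, capture, robot gives the robot as it stands. The module is installed in compiled form; this text tells all that it offers.
- The arm moves only by the shell command python3 -m inch 'ROWS' [OPENING]. ROWS is JSON, a list of rows, each a list of 2 entries, a list of its own where there are three numbers: the shift along the tool's x, y, z as a fraction of full scale, then the turn about the tool's z as a fraction of full scale. In form: [[[x, y, z], spin], ...]. A call has 1 to 10 rows; each row is the pose to reach, as a shift and turn from the pose commanded when the call began, along the tool's axes at that moment; what a row does not reach only later rows make up. Full scale, the value 1, is 0.3 m for a shift and 2 rad for a turn. A row lasts 1/10 s, in which the tool goes at most 50 mm and 8.59 degrees, less where a joint would pass 70% of its speed; a pose out of reach is approached as far as the arm can. A call with a number of a shift or a turn outside -1 to 1 is refused whole. A call with a gripper value outside its range is refused whole. OPENING is the closure, from -1 (fully open) to 1 (shut), set as the call begins (- or left out, the last holds). The fingers move at their own pace and stop on an object; the grip force is fixed at half the most. Time passes only in rows, so rows that repeat a pose let the fingers close. It gives the time, the measured TCP pose, the force, the opening and the grip force at its end, in the units of the state.
- status.state(): the state, without advancing time (a new reading comes with each control period).
- capture(name): name is "side" or "top" or "wrist"; returns a dict with "pixels" (480x640x3 uint8, red, green, blue), "fx", "fy", "cx", "cy" (pixels), "rvec" (rotation vector, rad) and "tvec" (3), from world to camera coordinates, as OpenCV has them. Camera axes: x right, y down, z forward; pixel columns grow to the right and rows downward; lengths in m; the calibration is good to about 2 mm. A picture is of the moment at which its call begins. There is no depth.
- robot.hand_in(): hands the job in; it is judged then, once.
The state is a dict: "clock": time; "qpos": joint angles; "dq": joint speeds; "tau": joint torques, N m; "eef_pos": TCP position; "eef_rot": TCP orientation; "ft_force": force on the tool from outside, world axes, zero at the start; "ft_torque": the same for the moment, N m; "finger_gap": finger opening in m; "gripper_force": force on a finger pad.
Only numpy, scipy, OpenCV 4.12 (cv2) and the standard library are available. Lean on these libraries where they do the work, as an engineer would, in place of code of your own. Each camera call takes 0.05 s, during which the arm holds its last target. There are 200 camera calls.

## Task

Take the loop tool from its sloping rest and stand it in the round cup of the tool caddy, handle end down and wire loop up, and let go of it. Then take the caddy by the wooden grip of its tall handle, lift it straight up about 10 cm clear of the table and keep it level and still: finish while holding it there, with the tool still standing in the cup. Do not tip the caddy or disturb the teal bowl, the wooden rib and the block of clay that lie about.

Things in the scene. Friction and masses are not known exactly. Their poses are not given: they have to be found in the camera images.
- loop_tool: loop tool 165 mm long: brown handle (solid 12 x 12 mm, 110 mm long), 30 mm wide wire loop at the other end. Origin on the handle's underside 83 mm from its end; y axis points along the tool to the handle's end, away from the loop. At first it lies in the open channel of tool_rest, rising at 40 degrees, loop end up; it lifts straight out. The lower 60 mm lie in the channel, the next 50 mm are free
- tool_grip (a point): point on the tool's axis 92 mm from the handle's end, in the free part of the handle: a good place to grasp it from above (12 mm wide); at the start about 88 mm above the table
- tool_end (a point): middle of the end of the handle, on the tool's axis (the end that goes into the cup)
- tool_rest: small dark wooden stand fixed to the table, 100 x 70 mm foot and about 75 mm high, with one open channel that rises along its +x axis at 40 degrees. Origin at the table, near the foot's middle
- caddy: loose tool caddy, 0.36 to 0.59 kg: plywood board 110 (x) x 250 (y) x 12 mm; on its -y side a round white cup, on its +y side a shallow wooden tray 84 x 70 x 30 mm, between them a handle 227 mm high: two 12 mm posts at x = -48 and +48 mm, joined on top by a flat-sided wooden grip bar along x. Origin at the centre of the board's underside, z up
- cup_floor (a point): centre of the cup's inner floor, 17 mm above the caddy's underside and 80 mm to its -y side. The cup is 44 mm wide inside, 65 mm deep, wall 4.5 mm, rim 82 mm above the caddy's underside
- handle (a point): centre of the caddy's grip bar, 215 mm above its underside, above its origin (the caddy's balance point lies nearly under it). The bar is 124 mm long along the caddy's x, 18 mm wide in y (grasp it across this) and 24 mm high; open space below it
- teal_bowl: bystander, loose: small teal bowl 85 mm wide, 40 mm high; origin under its centre
- wood_rib: bystander, loose: flat oval wooden rib 64 x 100 x 8 mm; origin under its centre
- clay: bystander, loose: pale offcut block of clay 66 x 91 x 56 mm; origin under its centre
Things that resemble listed ones, but are neither listed nor needed, are in the scene too. What is shaped like the loop_tool but pink is not meant.

How it is judged:
On the way:
1. the loop tool stands in the caddy's cup, loop up, let go, while the caddy stands on the table (horizontal distance between tool_end and cup_floor below 0.022 m and z of tool_end in the frame of cup_floor between -0.005 and 0.02 m and angle between loop_tool's own y axis and vertical above 2.54 rad and contact force between loop_tool and the fingers below 0.1 N and height (world z) of caddy below 0.008 m and angle between caddy's own z axis and vertical below 0.05 rad), for 0.2 s.
At the end, for the whole second after the job is handed in: Fingers hold the caddy by its bar, underside 60 to 160 mm up, level within 0.1 rad, still, carried by nothing else; loop tool in the cup, loop up, end within 22 mm of its axis and 20 mm of its floor, leaning under 0.6 rad, untouched by fingers; bowl, rib, clay within 30 mm of their start (horizontal distance between tool_end and cup_floor below 0.022 m and z of tool_end in the frame of cup_floor between -0.005 and 0.02 m and angle between loop_tool's own y axis and vertical above 2.54 rad and height (world z) of caddy between 0.06 and 0.16 m and angle between caddy's own z axis and vertical below 0.1 rad and linear speed of caddy below 0.02 m/s and angular speed of caddy below 0.1 rad/s and contact force between caddy and the fingers above 3 N and distance between the grasp point and handle below 0.055 m and contact force between loop_tool and the fingers below 0.1 N and contact force between caddy and teal_bowl below 0.1 N and contact force between caddy and wood_rib below 0.1 N and contact force between caddy and clay below 0.1 N and contact force between caddy and tool_rest below 0.1 N and distance of each of teal_bowl, wood_rib, clay from where it was at the start of the episode below 0.03 m); the arm keeps its last pose, push and grip.
It fails at once if the caddy is tipped by more than 0.35 rad (angle between caddy's own z axis and vertical above 0.35 rad).
It fails at once if a bystander (bowl, rib or clay block) is moved by more than 30 mm (distance of any of teal_bowl, wood_rib, clay from where it was at the start of the episode above 0.03 m).
It also fails if it takes over 51 s, if anything falls off the work surface, if the arm or the gripper's body presses on something with over 40 N, if the wrist force passes 120 N, or if a joint passes its speed limit or range.

## Working session

There is one attempt and no reset: what is moved stays moved. The work goes in short steps, Python scripts to look and compute and a shell command to move; the robot and the scene stay as the last step left them, time stands still between calls to the robot, and variables do not carry over. Pictures are saved under pics/ and viewed, at most 10 in all, crops included, and the job is handed in when it is done.

```bash
mkdir -p pics; cat > h.py <<'E'
import numpy as np, cv2
from bench import status, capture, robot
def cap(n,f):
    c=capture(n); cv2.imwrite(f'pics/{f}.png',c['pixels'][:,:,::-1]); np.save(f'pics/{f}.npy',c,allow_pickle=True); return c
def load(f): return np.load(f'pics/{f}.npy',allow_pickle=True).item()
def K(c): return np.array([[c['fx'],0,c['cx']],[0,c['fy'],c['cy']],[0,0,1.]])
def ray(c,p):
    R=cv2.Rodrigues(np.array(c['rvec'],float))[0]; t=np.array(c['tvec'],float).ravel()
    d=R.T@np.linalg.inv(K(c))@np.array([p[0],p[1],1.]); return -R.T@t,d/np.linalg.norm(d)
def onz(c,p,z):
    o,d=ray(c,p); return o+d*(z-o[2])/d[2]
def tri(c1,p1,c2,p2):
    (a,u),(b,v)=ray(c1,p1),ray(c2,p2)
    s=np.linalg.lstsq(np.stack([u,-v],1),b-a,rcond=None)[0]; A=a+s[0]*u;B=b+s[1]*v
    return (A+B)/2,np.linalg.norm(A-B)
def proj(c,P): return cv2.projectPoints(np.array(P,float).reshape(-1,1,3),np.array(c['rvec'],float),np.array(c['tvec'],float),K(c),None)[0].reshape(-1,2)
E
python3 - <<'E'
from h import *
np.set_printoptions(precision=3,suppress=True)
for n in('top','side','wrist'):
    c=cap(n,n+'0'); print(n,ray(c,(320,240)),c['fx'])
print(status.state())
E
```

```text
top (array([0.36 , 0.028, 1.391]), array([ 0.111, -0.02 , -0.994])) 572.8232142660919
side (array([-0.013, -0.775,  0.538]), array([ 0.515,  0.774, -0.368])) 451.39969771187225
wrist (array([0.122, 0.566, 0.383]), array([ 0.256, -0.085, -0.963])) 339.57777701094125
{'clock': 0.15, 'qpos': array([ 1.033,  0.181,  1.608, -0.   ,  1.354, -0.206]), 'dq': array([-0.001, -0.002, -0.002, -0.001,  0.   ,  0.001]), 'tau': array([  0.001, -43.423, -34.218,   0.07 ,   0.036,  -0.   ]), 'eef_pos': array([0.187, 0.543, 0.257]), 'eef_rot': array([[-0.945,  0.326, -0.001],
       [ 0.326,  0.945, -0.001],
       [ 0.   , -0.001, -1.   ]]), 'ft_force': array([-0.134,  0.426, -0.017]), 'ft_torque': array([-0.01 , -0.024, -0.001]), 'gripper_force': 0.0, 'finger_gap': 0.08823466770737105}
```

View pics/top0.png

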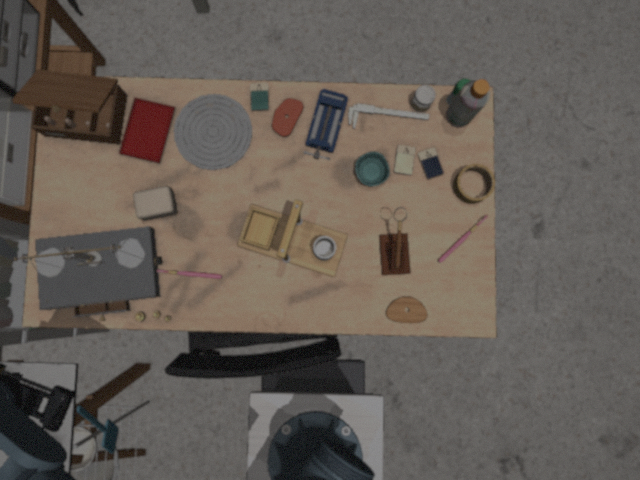

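View pics/side0.png

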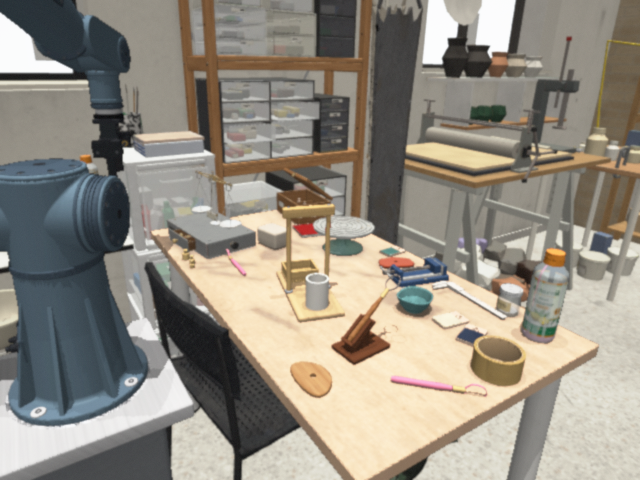

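The top view shows the caddy near (290,237), with its cup at (323,247), and the rest at (395,255) with the tool rising away from the robot. The side view has the rest at (362,340), the tool loop at (385,297), the cup at (317,290) and the bar at (308,212). I'll zoom in on these.

```bash
python3 - <<'E'
from h import *
t=load('top0')['pixels'];s=load('side0')['pixels']
f=lambda im,x,y,w,h,k:cv2.resize(im[y:y+h,x:x+w],(w*k,h*k),interpolation=cv2.INTER_CUBIC)
a=f(t,365,195,65,90,6);b=f(s,320,280,80,90,5)
c=f(t,230,190,130,95,3); 
im=np.zeros((600,800,3),np.uint8); im[:540,:390]=a[:540]; im[:300,395:795]=cv2.resize(s[280:355,320:420],(400,300),interpolation=cv2.INTER_CUBIC); im[305:590,395:785]=c
cv2.imwrite('pics/z1.png',im[:,:,::-1])
E
```

```text
(no output)
```

View pics/z1.png

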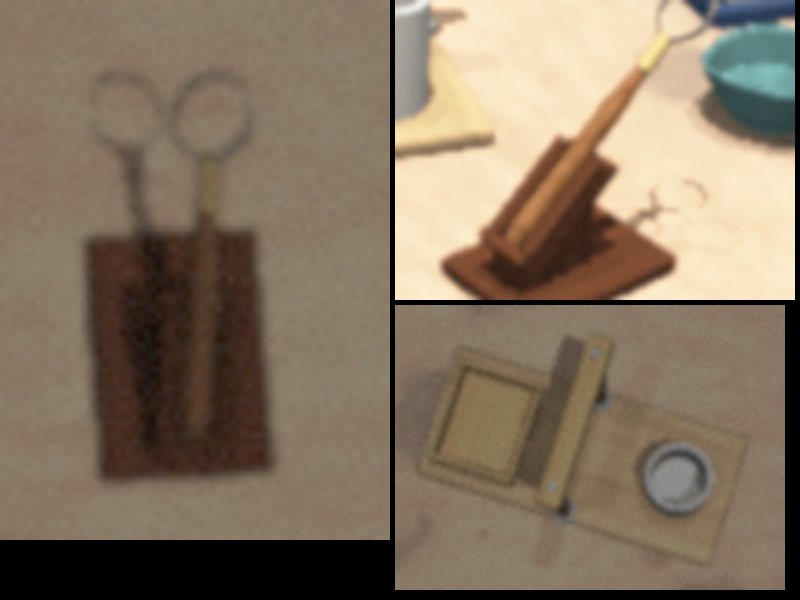

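```bash
python3 - <<'E'
from h import *
np.set_printoptions(precision=4,suppress=True)
t=load('top0');s=load('side0')
T=lambda x,y:(x/6+365,y/6+195)
S=lambda x,y:((x-395)/4+320,y/4+280)
C=lambda x,y:((x-395)/3+230,(y-305)/3+190)
for n,a,b in(('end',T(198,433),S(513,243)),('fer',T(207,212),S(643,65)),('loop',T(212,113),S(688,10))): print(n,*tri(t,a,s,b))
print('end@.03',onz(t,T(198,433),.035),'grip@.088',onz(t,T(203.5,235),.088),'loop',onz(t,T(212,113),.118))
F=np.array([onz(t,T(*p),.01) for p in((87,237),(257,232),(272,468),(100,478))]);print('foot',F,F.mean(0))
b1,b2=onz(t,C(605,345),.227),onz(t,C(548,500),.227);print('bar',b1,b2,(b1+b2)/2,b1-b2,np.linalg.norm(b1-b2))
print('bar axis ends mid',onz(t,C(575,423),.227))
cup=onz(t,C(678,478),.082);print('cup',cup)
for p in((748,437),(712,562),(420,470)):print(onz(t,C(*p),.012))
# side: bar and cup rim check
print('proj side',proj(s,[[*((b1+b2)/2)[:2],.215],[*cup[:2],.082]]))
# bystanders
for n,p,z in(('bowl',(371,169),.04),('clay',(155,203),.056),('rib',(406,310),.008)):print(n,onz(t,p,z))
E
```

```text
end [ 0.4526 -0.186   0.0319] 0.0014582010557873748
fer [ 0.5327 -0.1785  0.1037] 0.004557519024389773
loop [ 0.5655 -0.1755  0.1247] 0.00047146646556961815
end@.03 [ 0.4517 -0.1851  0.035 ] grip@.088 [ 0.524  -0.1783  0.088 ] loop [ 0.5664 -0.1765  0.118 ]
foot [[ 0.5318 -0.1435  0.01  ]
 [ 0.5356 -0.2124  0.01  ]
 [ 0.4401 -0.2189  0.01  ]
 [ 0.4344 -0.1497  0.01  ]] [ 0.4854 -0.1811  0.01  ]
bar [0.5654 0.048  0.227 ] [0.4578 0.0839 0.227 ] [0.5116 0.066  0.227 ] [ 0.1077 -0.0359  0.    ] 0.11349728271510681
bar axis ends mid [0.5109 0.0671 0.227 ]
cup [ 0.4893 -0.0081  0.082 ]
[ 0.5309 -0.0659  0.012 ]
[ 0.4292 -0.0387  0.012 ]
[0.4975 0.1981 0.012 ]
proj side [[308.0638 211.6666]
 [316.1476 278.0967]]
bowl [ 0.6865 -0.1176  0.04  ]
clay [0.5877 0.3927 0.056 ]
rib [ 0.3512 -0.2092  0.008 ]
```

```bash
cat >> h.py <<'E'
def go(p,yaw):
    """row (fractions) to bring the TCP to p with tool x axis at yaw degrees"""
    s=status.state(); R=s['eef_rot']; d=R.T@(np.array(p)-s['eef_pos'])/.3
    y=np.degrees(np.arctan2(R[1,0],R[0,0])); w=(yaw-y+180)%360-180
    return np.round(d,3), round(-np.radians(w)/2,3)
E
python3 -c "
from h import *
print(go([.36,.2,.32],172),go([.53,-.18,.2],184))"
```

```text
(array([-0.918, -0.895, -0.209]), np.float64(-0.096)) (array([-1.866, -1.907,  0.192]), np.float64(-0.201))
```

```bash
python3 -m inch '[[[-0.92,-0.9,-0.2],-0.2],[[-0.92,-0.9,-0.2],-0.2],[[-0.92,-0.9,-0.2],-0.2],[[-0.92,-0.9,-0.2],-0.2],[[-0.92,-0.9,-0.2],-0.2],[[-0.92,-0.9,-0.2],-0.2],[[-0.92,-0.9,-0.2],-0.2],[[-0.92,-0.9,-0.2],-0.2],[[-0.92,-0.9,-0.2],-0.2],[[-0.92,-0.9,-0.2],-0.2]]' -1
python3 -c "
from h import *
print(go([.53,-.18,.22],184))"
```

```text
clock: 1.15
eef_pos: [0.3606, 0.1978, 0.3177]
eef_rot: [[-0.998, -0.065, -0.0], [-0.065, 0.998, 0.001], [0.0, 0.001, -1.0]]
ft_force: [0.0, 0.8, -0.8]
finger_gap: 0.0881
gripper_force: 0.0
(array([-0.482, -1.293,  0.325]), np.float64(-0.003))
```

```bash
python3 -m inch '[[[-0.3,-1,0],0],[[-0.3,-1,0],0],[[-0.3,-1,0],0],[[-0.3,-1,0],0],[[-0.3,-1,0],0],[[-0.3,-1,0],0],[[-0.3,-1,0],0],[[-0.3,-1,0],0]]'
python3 - <<'E'
from h import *
cap('wrist','w1')
print(go([.53,-.18,.18],184),status.state()['qpos'])
E
```

```text
clock: 1.95
eef_pos: [0.4709, -0.0944, 0.3167]
eef_rot: [[-0.998, -0.068, -0.002], [-0.068, 0.998, 0.001], [0.002, 0.001, -1.0]]
ft_force: [0.3, -0.7, 0.1]
finger_gap: 0.0881
gripper_force: 0.0
(array([-0.179, -0.303,  0.456]), np.float64(-0.0)) [-4.44096932e-01 -8.38700990e-02  1.76311276e+00  7.54497111e-04
  1.46456795e+00 -2.08391520e+00]
```

```bash
python3 -m inch '[[[-0.18,-0.303,0.2],0],[[-0.18,-0.303,0.3],0],[[-0.18,-0.303,0.456],0],[[-0.18,-0.303,0.456],0],[[-0.18,-0.303,0.456],0],[[-0.18,-0.303,0.456],0],[[-0.18,-0.303,0.456],0]]'
python3 - <<'E'
from h import *
c=cap('wrist','w2')
cv2.imwrite('pics/w2b.png',c['pixels'][:,:,::-1])
print(go([.53,-.18,.103],184)); print(proj(c,[[.532,-.18,.096],[.4525,-.1855,.029],[.5155,-.181,.0818]]))
E
```

```text
clock: 2.7
eef_pos: [0.5317, -0.1805, 0.1834]
eef_rot: [[-0.998, -0.07, 0.003], [-0.07, 0.998, -0.001], [-0.003, -0.002, -1.0]]
ft_force: [0.3, 0.1, 0.2]
finger_gap: 0.0881
gripper_force: 0.0
(array([0.007, 0.004, 0.269]), np.float64(0.0))
[[319.05499875 252.2962515 ]
 [319.08966321 129.46807447]
 [319.26865222 223.00634329]]
```

View pics/w2.png

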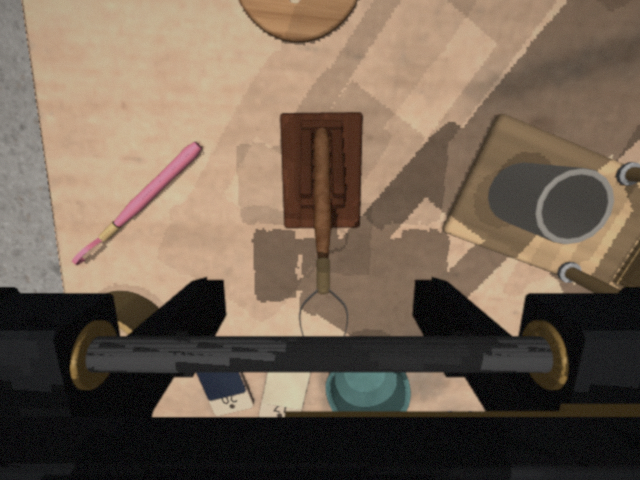

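The wrist view has the handle end at (320,128), within a pixel of my estimate, and the brown part ends at (323,258). The tool is centred between the fingers, and the cup rim is near (575,205). Next I descend and grip.

```bash
python3 -m inch '[[[0.005,0,0.1],0],[[0.005,0,0.2],0],[[0.005,0,0.269],0],[[0.005,0,0.269],0],[[0.005,0,0.269],0]]' && python3 -m inch '[[[0,0,0],0],[[0,0,0],0],[[0,0,0],0],[[0,0,0],0],[[0,0,0],0],[[0,0,0],0],[[0,0,0],0],[[0,0,0],0]]' 1
python3 - <<'E'
from h import *
c=load('w2'); p=c['pixels']
print('cup',onz(c,(575,205),.082))
E
```

```text
clock: 3.25
eef_pos: [0.5299, -0.1819, 0.102]
eef_rot: [[-0.998, -0.069, 0.002], [-0.069, 0.998, -0.001], [-0.002, -0.001, -1.0]]
ft_force: [1.0, -0.6, 0.2]
finger_gap: 0.0883
gripper_force: 0.0
clock: 4.05
eef_pos: [0.5291, -0.1818, 0.1001]
eef_rot: [[-0.998, -0.068, -0.0], [-0.068, 0.998, 0.0], [0.0, 0.0, -1.0]]
ft_force: [-0.9, -0.2, 0.0]
finger_gap: 0.0262
gripper_force: 0.0
cup [ 0.49098627 -0.00937804  0.082     ]
```

```bash
python3 -m inch '[[[0,0,0],0],[[0,0,0],0],[[0,0,0],0],[[0,0,0],0],[[0,0,0],0]]' && python3 -m inch '[[[0,0,-0.05],0],[[0,0,-0.1],0],[[0,0,-0.2],0],[[0,0,-0.3],0],[[0,0,-0.3],0],[[0,0,-0.3],0]]'
python3 - <<'E'
from h import *
a=cap('wrist','w3')['pixels'];b=cap('side','s3')['pixels']
im=np.hstack([a[100:400,170:470],cv2.resize(b[180:330,300:450],(300,300),interpolation=cv2.INTER_CUBIC)])
cv2.imwrite('pics/z3.png',im[:,:,::-1])
E
```

```text
clock: 4.55
eef_pos: [0.529, -0.1813, 0.1001]
eef_rot: [[-0.998, -0.068, -0.0], [-0.068, 0.998, 0.001], [0.0, 0.001, -1.0]]
ft_force: [0.5, 4.4, 1.7]
finger_gap: 0.0121
gripper_force: 30.0
clock: 5.15
eef_pos: [0.5298, -0.1825, 0.1922]
eef_rot: [[-0.998, -0.068, 0.003], [-0.068, 0.998, -0.002], [-0.003, -0.003, -1.0]]
ft_force: [-0.8, 1.1, -0.6]
finger_gap: 0.0116
gripper_force: 30.0
```

View pics/z3.png

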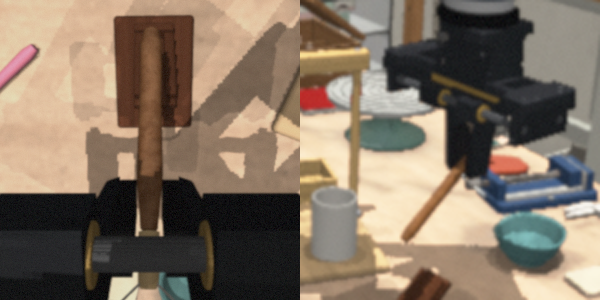

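The tool is held at about 40°, hanging clear of the rest. I'll steepen it in the grip by pressing the handle's end against the fixed rest from its far side.

```bash
python3 -m inch '[[[-0.15,0,0],0],[[-0.305,0,0],0],[[-0.305,0,0.1],0],[[-0.305,0,0.2],0],[[-0.305,0,0.3],0],[[-0.305,0,0.3],0],[[-0.305,0,0.3],0]]' && python3 -m inch '[[[0.03,0,0],0],[[0.06,0,0],0],[[0.09,0,0],0],[[0.12,0,0],0],[[0.12,0,0],0],[[0.12,0,0],0]]'
python3 - <<'E'
from h import *
b=cap('side','s4')['pixels']
im=cv2.resize(b[240:390,300:500],(800,600),interpolation=cv2.INTER_CUBIC)
cv2.imwrite('pics/z4.png',im[:,:,::-1])
E
```

```text
clock: 5.95
eef_pos: [0.6195, -0.1753, 0.0991]
eef_rot: [[-0.998, -0.068, -0.003], [-0.068, 0.998, 0.001], [0.003, 0.001, -1.0]]
ft_force: [0.6, 0.0, 0.6]
finger_gap: 0.0117
gripper_force: 30.0
clock: 6.55
eef_pos: [0.5844, -0.1782, 0.1007]
eef_rot: [[-0.998, -0.068, 0.001], [-0.068, 0.998, -0.0], [-0.001, -0.0, -1.0]]
ft_force: [-0.5, 0.6, -0.6]
finger_gap: 0.0115
gripper_force: 30.0
```

View pics/z4.png

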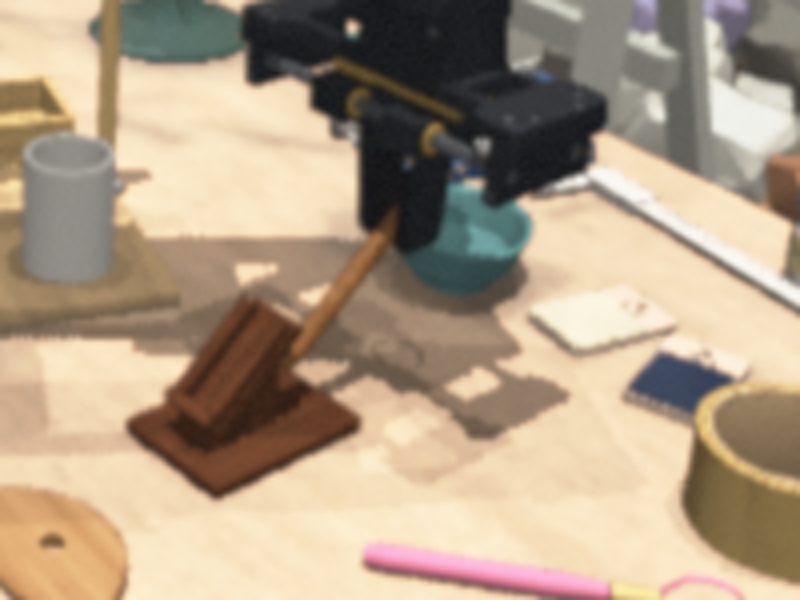

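In the side view the tool's lower end is just behind the rest's upright end at about (295,355), with no contact yet. I'll push on gently.

```bash
python3 -m inch '[[[0.015,0,0],0],[[0.03,0,0],0],[[0.045,0,0],0],[[0.045,0,0],0]]' && python3 -m inch '[[[0.015,0,-0.005],0],[[0.03,0,-0.015],0],[[0.04,0,-0.02],0],[[0.04,0,-0.02],0]]'
```

```text
clock: 7.0
eef_pos: [0.5739, -0.1793, 0.1024]
eef_rot: [[-0.998, -0.067, 0.008], [-0.067, 0.998, -0.001], [-0.008, -0.002, -1.0]]
ft_force: [7.7, 3.0, 1.9]
finger_gap: 0.0114
gripper_force: 30.0
clock: 7.4
eef_pos: [0.5626, -0.1806, 0.1092]
eef_rot: [[-0.998, -0.068, 0.009], [-0.068, 0.998, -0.003], [-0.009, -0.003, -1.0]]
ft_force: [8.7, 1.9, 5.2]
finger_gap: 0.0115
gripper_force: 30.0
```

```bash
python3 - <<'E'
from h import *
b=cap('side','s5')['pixels']
im=cv2.resize(b[240:390,300:500],(800,600),interpolation=cv2.INTER_CUBIC)
cv2.imwrite('pics/z5.png',im[:,:,::-1])
E
```

```text
(no output)
```

View pics/z5.png

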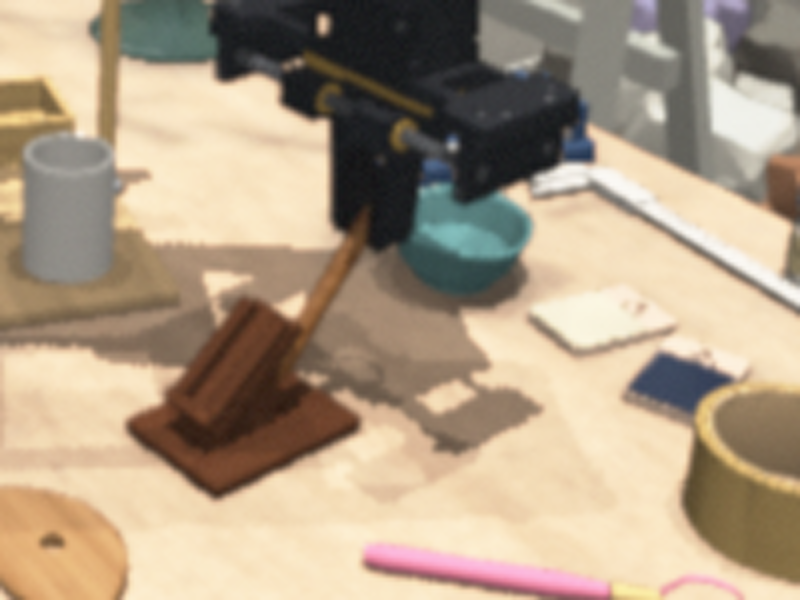

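The handle has steepened and the tip is still held by the rest. I'll continue along the arc.

```bash
python3 -m inch '[[[0.015,0,-0.012],0],[[0.03,0,-0.024],0],[[0.045,0,-0.036],0],[[0.055,0,-0.04],0],[[0.055,0,-0.04],0]]' && python3 -m inch '[[[0,0,0],0]]'
python3 - <<'E'
from h import *
b=cap('side','s6')['pixels']
im=cv2.resize(b[240:390,300:500],(800,600),interpolation=cv2.INTER_CUBIC)
cv2.imwrite('pics/z6.png',im[:,:,::-1])
E
```

```text
clock: 7.95
eef_pos: [0.5443, -0.1815, 0.1198]
eef_rot: [[-0.998, -0.068, 0.005], [-0.068, 0.998, -0.002], [-0.005, -0.002, -1.0]]
ft_force: [5.1, 1.2, 3.5]
finger_gap: 0.0114
gripper_force: 30.0
clock: 8.05
eef_pos: [0.5443, -0.1815, 0.1196]
eef_rot: [[-0.998, -0.068, 0.005], [-0.068, 0.998, -0.002], [-0.005, -0.002, -1.0]]
ft_force: [5.7, -0.9, 2.7]
finger_gap: 0.012
gripper_force: 30.0
```

View pics/z6.png

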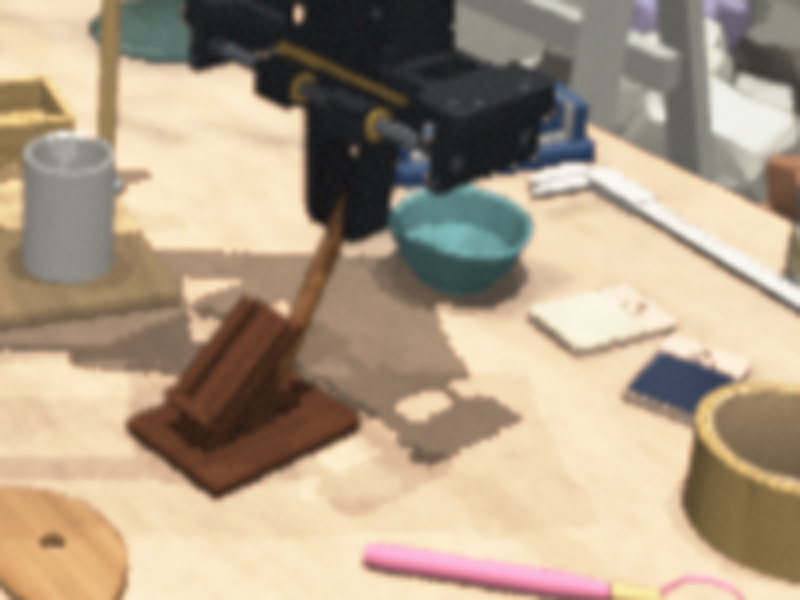

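It's now steep, about 60°. I'll back off, lift, and carry it turned towards the cup.

```bash
python3 -m inch '[[[-0.05,0,0],0],[[-0.06,0,-0.1],0],[[-0.06,0,-0.25],0],[[-0.06,0,-0.4],0],[[-0.06,0,-0.4],0],[[-0.06,0,-0.4],0]]' 
python3 - <<'E'
from h import *
print(go([.475,-.061,.24],73.5))
E
```

```text
clock: 8.7
eef_pos: [0.5605, -0.1798, 0.2389]
eef_rot: [[-0.998, -0.068, 0.001], [-0.068, 0.998, -0.001], [-0.001, -0.001, -1.0]]
ft_force: [-0.4, -0.2, -0.1]
finger_gap: 0.0116
gripper_force: 30.0
(array([ 0.257,  0.415, -0.004]), np.float64(0.963))
```

```bash
python3 -m inch '[[[0,0,0],0.96],[[0,0,0],0.96],[[0,0,0],0.96],[[0,0,0],0.96],[[0,0,0],0.96],[[0,0,0],0.96],[[0.1,0.15,0],0.96],[[0.15,0.25,0],0.96],[[0.2,0.35,0],0.96],[[0.257,0.415,0],0.96]]' && python3 -m inch '[[[0,0,0],0],[[0,0,0],0]]'
python3 - <<'E'
from h import *
print(go([.475,-.061,.24],73.5))
E
```

```text
clock: 9.7
eef_pos: [0.4726, -0.0585, 0.2355]
eef_rot: [[-0.133, 0.991, -0.005], [0.991, 0.133, 0.002], [0.003, -0.005, -1.0]]
ft_force: [0.5, 0.9, -0.0]
finger_gap: 0.0117
gripper_force: 30.0
clock: 9.9
eef_pos: [0.4743, -0.0604, 0.2368]
eef_rot: [[-0.142, 0.99, -0.002], [0.99, 0.142, 0.001], [0.001, -0.002, -1.0]]
ft_force: [0.1, -0.6, -0.1]
finger_gap: 0.0117
gripper_force: 30.0
(array([-0.002,  0.002, -0.011]), np.float64(0.215))
```

```bash
python3 -m inch '[[[0,0,0],0.215],[[0,0,0],0.215],[[0,0,0],0.215],[[0,0,0],0.215],[[0,0,0],0.215]]'
python3 - <<'E'
from h import *
a=cap('wrist','w7')['pixels'];b=cap('side','s7')['pixels']
im=np.zeros((600,800,3),np.uint8); im[:300,:400]=a[60:360,120:520]; im[:,400:]=cv2.resize(b[180:330,260:360],(400,600),interpolation=cv2.INTER_CUBIC)
cv2.imwrite('pics/z7.png',im[:,:,::-1]); print(status.state()['eef_pos'],go([0.475,-.061,.24],73.5))
E
```

```text
clock: 10.4
eef_pos: [0.4752, -0.0613, 0.2375]
eef_rot: [[0.283, 0.959, -0.001], [0.959, -0.283, 0.0], [-0.0, -0.001, -1.0]]
ft_force: [-1.4, -0.7, -0.2]
finger_gap: 0.0117
gripper_force: 30.0
[ 0.47518075 -0.06108416  0.23782592] (array([ 0.   , -0.001, -0.007]), np.float64(-0.0))
```

View pics/z7.png

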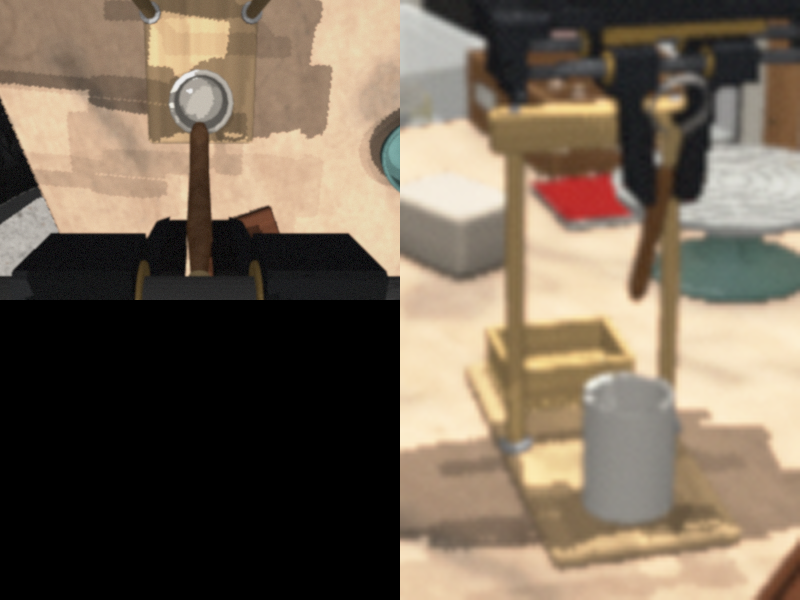

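```bash
python3 - <<'E'
from h import *
np.set_printoptions(precision=4,suppress=True)
w=load('w7');s=load('s7')
tip,e=tri(w,(319,184),s,(319.3,253.5));print(tip,e)
cup=onz(w,(321,161),.082);print('cup',cup)
st=status.state();R=st['eef_rot'];d=R.T@(tip-st['eef_pos']);print('tip in tool',d,np.degrees(np.arctan2(d[2]-.007,d[0])))
print('cup in tool',R.T@(cup-st['eef_pos']))
E
```

```text
[ 0.4889 -0.0181  0.1463] 0.0011968336680227437
cup [ 0.4931 -0.0072  0.082 ]
tip in tool [0.0451 0.001  0.0916] 61.90762357314876
cup in tool [0.0568 0.002  0.1558]
```

The tip is at (319,185) in the wrist view and the cup rim centre at (321,161). The tool leans 28° from vertical, and the tip must go 22 mm towards the handle and then down.

```bash
python3 -m inch '[[[0.04,0.003,0],0],[[0.075,0.003,0],0],[[0.075,0.003,0.05],0],[[0.075,0.003,0.12],0],[[0.075,0.003,0.19],0],[[0.075,0.003,0.24],0],[[0.075,0.003,0.24],0]]' && python3 -m inch '[[[0,0,0.03],0],[[0,0,0.06],0],[[0,0,0.09],0],[[0,0,0.12],0],[[0,0,0.12],0]]'
python3 - <<'E'
from h import *
a=cap('wrist','w8')['pixels'];b=cap('side','s8')['pixels']
im=np.zeros((600,800,3),np.uint8); im[:300,:400]=a[60:360,120:520]; im[:,400:]=cv2.resize(b[180:330,260:360],(400,600),interpolation=cv2.INTER_CUBIC)
cv2.imwrite('pics/z8.png',im[:,:,::-1])
E
```

```text
clock: 11.2
eef_pos: [0.4811, -0.038, 0.1642]
eef_rot: [[0.285, 0.958, -0.004], [0.958, -0.285, 0.002], [0.0, -0.004, -1.0]]
ft_force: [-0.7, 0.6, 0.4]
finger_gap: 0.0116
gripper_force: 30.0
clock: 11.7
eef_pos: [0.4815, -0.0391, 0.1288]
eef_rot: [[0.287, 0.958, -0.002], [0.958, -0.287, 0.001], [0.0, -0.003, -1.0]]
ft_force: [-0.4, -0.2, -0.2]
finger_gap: 0.0118
gripper_force: 30.0
```

View pics/z8.png

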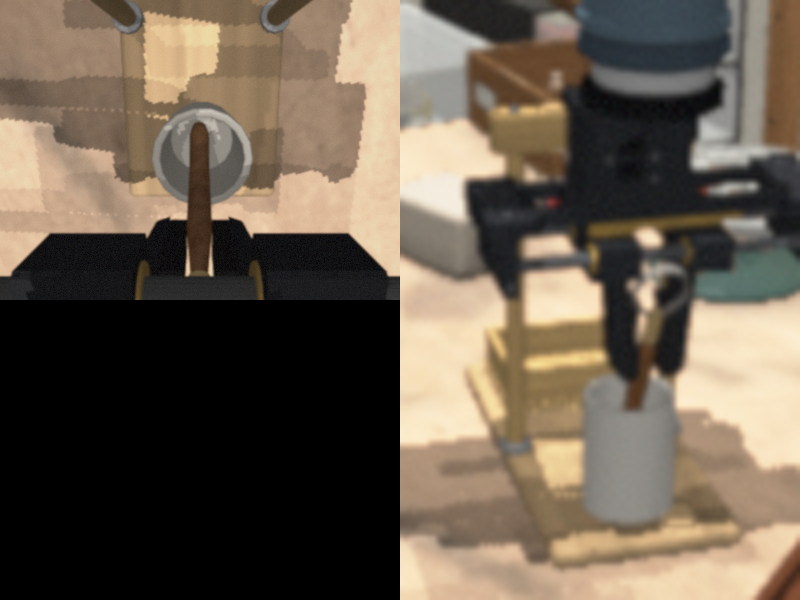

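The tool's end is about 45 mm inside the cup with clearance all round, and the loop is up at (680,285). Now I let go and check by numbers, since all ten pictures are used.

```bash
python3 -m inch '[[[0,0,0],0],[[0,0,0],0],[[0,0,0],0],[[0,0,0],0],[[0,0,0],0],[[0,0,0],0],[[0,0,0],0],[[0,0,0],0],[[0,0,0],0],[[0,0,0],0]]' -1 && python3 -m inch '[[[0,0,-0.1],0],[[0,0,-0.25],0],[[0,0,-0.4],0],[[0,0,-0.5],0],[[0,0,-0.6],0],[[0,0,-0.6],0],[[0,0,-0.6],0]]'
python3 - <<'E'
from h import *
np.set_printoptions(precision=4,suppress=True)
def brown(c,x0,x1,y0,y1):
    h=cv2.cvtColor(c['pixels'],cv2.COLOR_RGB2HSV)
    m=cv2.inRange(h,(3,110,30),(16,255,190)); k=np.zeros_like(m);k[y0:y1,x0:x1]=m[y0:y1,x0:x1]
    n,l,s,ce=cv2.connectedComponentsWithStats(k)
    return [(s[i].tolist()) for i in range(1,n) if s[i][4]>15], k
s=cap('side','s9');w=cap('wrist','w9');t=cap('top','t9')
print('before',brown(load('s8'),390-80,345,240,300)[0])
print('side',brown(s,300,350,200,310)[0]); print('wrist',brown(w,150,500,50,300)[0])
# coords of side mask rows
k=brown(s,300,350,200,310)[1]
for y in range(220,300,6):
    x=np.flatnonzero(k[y]); print(y,x.min() if len(x) else '',x.max() if len(x) else '',end='; ')
k=brown(w,150,500,50,300)[1]; print()
for y in range(60,300,12):
    x=np.flatnonzero(k[y]); print(y,x.min() if len(x) else '',x.max() if len(x) else '',end='; ')
# predicted: upright/leaning tool handle tops
cup=np.array([.490,-.008,.017]); u=-np.array([.284,.959,0])
for lean in (0,.2,.4,-.4):
    a=np.array([0,0,1])*np.cos(lean)+u*np.sin(lean); base=cup-u*.03*lean/.4*.4
    print('\npred',lean,proj(s,[base+a*.07,base+a*.11]).round(1).tolist(),proj(w,[base+a*.07,base+a*.11]).round(1).tolist())
E
```

```text
clock: 12.8
eef_pos: [0.4824, -0.0394, 0.1302]
eef_rot: [[0.287, 0.958, -0.0], [0.958, -0.287, -0.0], [-0.0, -0.0, -1.0]]
ft_force: [-0.2, 0.6, -0.2]
finger_gap: 0.0876
gripper_force: 0.0
clock: 13.5
eef_pos: [0.4826, -0.0394, 0.3105]
eef_rot: [[0.287, 0.958, 0.001], [0.958, -0.287, -0.0], [-0.0, 0.001, -1.0]]
ft_force: [0.1, -0.4, -0.9]
finger_gap: 0.0882
gripper_force: 0.0
before [[317, 266, 7, 16, 52]]
side [[300, 200, 29, 6, 127], [300, 216, 24, 9, 117], [318, 271, 4, 10, 32]]
wrist [[315, 164, 10, 51, 394], [311, 265, 80, 35, 1805]]
220 300 313; 226 329 329; 232  ; 238  ; 244  ; 250  ; 256  ; 262  ; 268  ; 274 319 321; 280 318 320; 286  ; 292  ; 298  ; 
60 212 212; 72 274 402; 84 273 408; 96 264 373; 108 277 277; 120  ; 132  ; 144  ; 156  ; 168 316 323; 180 317 323; 192 316 323; 204 316 324; 216  ; 228  ; 240  ; 252  ; 264  ; 276 343 382; 288 312 386; 
pred 0 [[316.5, 276.0], [316.8, 259.8]] [[317.6, 183.0], [317.4, 187.8]]

pred 0.2 [[317.4, 278.1], [318.8, 263.6]] [[317.6, 190.6], [317.5, 204.7]]

pred 0.4 [[318.3, 281.2], [320.7, 269.1]] [[317.7, 197.2], [317.6, 219.1]]

pred -0.4 [[314.5, 275.3], [313.0, 257.9]] [[317.5, 167.4], [317.2, 152.4]]
```

```bash
python3 - <<'E'
from h import *
np.set_printoptions(precision=4,suppress=True)
s=load('s9');w=load('w9');t=load('t9');t0=load('top0')
top,e=tri(w,(320,214),s,(321,271));tip=onz(w,(319.5,165),.02);a=top-tip
print(top,e,tip,np.linalg.norm(a),np.degrees(np.arccos(a[2]/np.linalg.norm(a))))
# caddy shift: cup rim circle in the wrist image by white/grey contour
g=cv2.cvtColor(w['pixels'],cv2.COLOR_RGB2GRAY)
c=cv2.HoughCircles(cv2.medianBlur(g,3)[100:260,230:410],cv2.HOUGH_GRADIENT,1,30,param1=80,param2=20,minRadius=20,maxRadius=60)
for x,y,r in (c[0][:4] if c is not None else []): print('circ',x+230,y+100,r,onz(w,(x+230,y+100),.082))
print(proj(w,[[.490,-.008,.082],[.4905+.0265,-.008,.082]]))
# board / bar by yellow mask in side: compare with s0
def bar(c):
    h=cv2.cvtColor(c['pixels'],cv2.COLOR_RGB2HSV);m=cv2.inRange(h,(15,80,90),(32,255,255))[195:225,270:350]
    ys,xs=np.nonzero(m);return xs.min()+270,xs.max()+270,ys.min()+195,len(xs)
print(bar(load('side0')),bar(s))
print(go([.5115,.066,.33],163.5),status.state()['qpos'])
E
```

```text
[ 0.4844 -0.0346  0.1118] 0.0003716837857137752 [0.496  0.0051 0.02  ] 0.10072377214996453 24.23419220459574
circ 320.5 181.5 21.6 [ 0.4932 -0.0079  0.082 ]
circ 288.5 173.5 21.2 [0.4641 0.0093 0.082 ]
[[317.6012 182.4908]
 [342.8033 174.8593]]
(np.int64(278), np.int64(334), np.int64(195), 819) (np.int64(277), np.int64(333), np.int64(195), 798)
(array([ 0.364, -0.006, -0.072]), np.float64(-0.787)) [-0.3274 -0.0687  1.7658 -0.      1.4476 -0.0363]
```

The tool is standing at a 24° lean, with its end on the cup floor and within about 13 mm of the axis. Next is the bar.

```bash
python3 -m inch '[[[0.364,-0.006,-0.07],-0.787],[[0.364,-0.006,-0.07],-0.787],[[0.364,-0.006,-0.07],-0.787],[[0.364,-0.006,-0.07],-0.787],[[0.364,-0.006,-0.07],-0.787],[[0.364,-0.006,-0.07],-0.787],[[0.364,-0.006,-0.07],-0.787],[[0.364,-0.006,-0.07],-0.787],[[0.364,-0.006,-0.07],-0.787],[[0.364,-0.006,-0.07],-0.787]]' && python3 -m inch '[[[0,0,0],-0.01],[[0,0,0],-0.01],[[0,0,0],-0.01]]'
python3 - <<'E'
from h import *
np.set_printoptions(precision=4,suppress=True)
w=cap('wrist','w10'); 
print(go([.512,.067,.33],163.5))
b=np.array([.512,.067,.227]);ux=np.array([np.cos(np.radians(-16.5)),np.sin(np.radians(-16.5)),0])
print(proj(w,[b+ux*k for k in(-.062,-.03,0,.03,.062)]))
h=cv2.cvtColor(w['pixels'],cv2.COLOR_RGB2HSV)
for y in range(60,330,15):
    r=h[y,200:440]; print(y,' '.join(f'{a}/{s}/{v}' for a,s,v in r[60:180:6]))
E
```

```text
clock: 14.65
eef_pos: [0.5115, 0.0658, 0.3295]
eef_rot: [[-0.937, 0.348, -0.003], [0.348, 0.937, 0.0], [0.003, -0.001, -1.0]]
ft_force: [-0.1, -0.2, -0.1]
finger_gap: 0.0877
gripper_force: 0.0
clock: 14.95
eef_pos: [0.5118, 0.0657, 0.3306]
eef_rot: [[-0.941, 0.338, -0.001], [0.338, 0.941, 0.0], [0.001, -0.0, -1.0]]
ft_force: [-0.0, -0.6, 0.4]
finger_gap: 0.0883
gripper_force: 0.0
(array([0.001, 0.004, 0.003]), np.float64(-0.028))
[[314.2996 154.9497]
 [317.1656 203.1965]
 [319.6669 245.3044]
 [322.0065 284.6893]
 [324.3408 323.9862]]
60 15/76/179 14/77/166 13/79/168 14/82/184 13/80/184 15/76/190 16/70/192 15/76/189 16/71/190 17/73/172 14/81/119 15/80/124 13/81/120 14/79/119 15/81/116 13/81/98 15/82/96 14/80/102 14/80/128 14/77/122
75 16/74/190 14/77/172 14/78/166 14/76/155 13/73/188 13/76/189 15/80/192 16/70/192 15/76/192 15/76/190 14/82/124 13/81/119 12/79/119 15/83/120 14/82/124 17/81/98 15/79/100 15/81/97 15/82/121 14/78/125
90 15/73/191 13/73/181 15/71/141 13/75/130 12/74/151 14/76/178 14/74/187 14/80/191 16/75/191 16/75/190 15/76/177 13/81/101 15/87/97 12/75/98 15/82/96 15/82/96
[... 2399 characters left out ...]
17/110/107 17/70/194 16/74/194 17/70/193 16/80/128 14/76/124 13/77/119 14/74/124
285 15/83/181 13/80/184 14/81/190 14/81/194 14/78/194 15/75/196 15/78/195 16/71/197 16/73/195 17/100/102 17/110/107 17/115/104 17/124/103 14/80/188 14/79/193 15/75/195 14/74/196 14/78/128 15/74/124 15/77/153
300 14/76/195 15/79/193 14/78/195 15/79/193 14/77/193 15/78/193 14/77/195 16/77/192 15/77/195 15/91/121 19/109/105 18/117/100 18/118/104 14/84/161 15/79/193 15/80/192 15/80/195 15/72/195 16/70/194 15/75/194
315 14/72/181 14/65/165 14/69/163 13/67/156 14/72/171 14/73/182 14/75/190 14/79/191 14/74/194 15/80/169 18/112/109 17/75/98 17/119/107 16/81/141 15/74/192 15/75/195 15/75/195 14/77/183 14/70/165 14/74/163
```

```bash
python3 - <<'E'
from h import *
np.set_printoptions(precision=4,suppress=True)
w=load('w10');S=cv2.cvtColor(w['pixels'],cv2.COLOR_RGB2HSV)[:,:,1]
P=[]
for y in range(258,312,4):
    x=np.flatnonzero(S[y,295:360]>95)+295; P.append(onz(w,(np.median(x),y),.227)[:2])
P=np.array(P);v=np.polyfit(P[:,0],P[:,1],1);print('bar y at .512',np.polyval(v,.512),np.degrees(np.arctan(v[0])))
print(go([.512,np.polyval(v,.512),.217],163.5))
E
```

```text
bar y at .512 0.07012210695219531 -19.543441360288234
(array([0.004, 0.014, 0.379]), np.float64(-0.028))
```

```bash
python3 -m inch '[[[0.003,0.01,0],-0.015],[[0.003,0.01,0.1],-0.015],[[0.003,0.01,0.2],-0.015],[[0.003,0.01,0.3],-0.015],[[0.003,0.01,0.375],-0.015],[[0.003,0.01,0.375],-0.015],[[0.003,0.01,0.375],-0.015]]' && python3 -m inch '[[[0,0,0],0],[[0,0,0],0],[[0,0,0],0],[[0,0,0],0],[[0,0,0],0],[[0,0,0],0],[[0,0,0],0],[[0,0,0],0],[[0,0,0],0],[[0,0,0],0]]' 1 && python3 -m inch '[[[0,0,0],0],[[0,0,0],0],[[0,0,0],0],[[0,0,0],0]]'
```

```text
clock: 15.7
eef_pos: [0.5123, 0.069, 0.2192]
eef_rot: [[-0.952, 0.306, -0.0], [0.306, 0.952, 0.0], [0.0, -0.0, -1.0]]
ft_force: [-0.6, -0.5, 0.9]
finger_gap: 0.0884
gripper_force: 0.0
clock: 16.7
eef_pos: [0.512, 0.0687, 0.2185]
eef_rot: [[-0.952, 0.307, -0.0], [0.307, 0.952, -0.0], [0.0, -0.0, -1.0]]
ft_force: [-0.3, 0.1, -0.2]
finger_gap: 0.0173
gripper_force: 29.9
clock: 17.1
eef_pos: [0.5121, 0.0689, 0.2185]
eef_rot: [[-0.952, 0.307, -0.0], [0.307, 0.952, 0.0], [0.0, -0.0, -1.0]]
ft_force: [-0.3, -0.3, -2.5]
finger_gap: 0.0177
gripper_force: 29.9
```

Gripped the bar at a gap of 17.7 mm. I'll lift slowly.

```bash
python3 -m inch '[[[0,0,-0.01],0],[[0,0,-0.03],0],[[0,0,-0.06],0],[[0,0,-0.09],0],[[0,0,-0.12],0],[[0,0,-0.15],0],[[0,0,-0.18],0],[[0,0,-0.21],0],[[0,0,-0.24],0],[[0,0,-0.27],0]]' && python3 -m inch '[[[0,0,-0.03],0],[[0,0,-0.055],0],[[0,0,-0.065],0],[[0,0,-0.065],0],[[0,0,-0.065],0],[[0,0,-0.065],0],[[0,0,-0.065],0],[[0,0,-0.065],0],[[0,0,-0.065],0],[[0,0,-0.065],0]]'
python3 - <<'E'
from h import *
np.set_printoptions(precision=4,suppress=True)
s=cap('side','s11');s0=load('s9');w=cap('wrist','w11');t=cap('top','t11')
# board level: triangulating is hard in one view; compare cup (grey) and tool pixels with prediction for a pure lift
st=status.state();print(st['eef_pos'],st['ft_force'],st['ft_torque'])
dz=np.array([0,0,st['eef_pos'][2]-.2185])
def brown(c,x0,x1,y0,y1):
    h=cv2.cvtColor(c['pixels'],cv2.COLOR_RGB2HSV);m=cv2.inRange(h,(3,110,30),(16,255,190))[y0:y1,x0:x1]
    n,l,q,_=cv2.connectedComponentsWithStats(m);return [(q[i]+[x0,y0,0,0,0]).tolist() for i in range(1,n) if q[i][4]>15]
print('tool pred',proj(s,[np.array([.4844,-.0346,.1118])+dz]),'seen',brown(s,300,345,190,280))
print('cup rim pred px',proj(s,[np.array([.491,-.008,.082])+dz, np.array([.531,-.066,.012])+dz,np.array([.429,-.039,.012])+dz]))
# best vertical/horizontal shift by template matching of cup patch, and board near corner
for n,(x,y,W,H),P in (('cup',(300,282,34,26),[.478,-.03,.05]),('boardcorner',(293,304,50,16),[.48,-.05,.012])):
    T=s0['pixels'][y:y+H,x:x+W]; r=cv2.matchTemplate(s['pixels'],T,cv2.TM_CCOEFF_NORMED);_,v,_,l=cv2.minMaxLoc(r)
    e=proj(s,[np.array(P)+dz])-proj(s,[P]);print(n,'shift',np.array(l)-[x,y],'pred',e,v)
E
```

```text
clock: 18.1
eef_pos: [0.5122, 0.0688, 0.3005]
eef_rot: [[-0.952, 0.307, -0.0], [0.307, 0.952, 0.0], [0.0, 0.0, -1.0]]
ft_force: [-0.2, -0.4, -4.9]
finger_gap: 0.018
gripper_force: 29.9
clock: 19.1
eef_pos: [0.5122, 0.0689, 0.3191]
eef_rot: [[-0.952, 0.307, -0.0], [0.307, 0.952, 0.0], [0.0, 0.0, -1.0]]
ft_force: [0.3, 0.6, -4.2]
finger_gap: 0.0178
gripper_force: 29.9
[0.5122 0.0689 0.3192] [-0.2041  0.4505 -5.3493] [-0.0052  0.0422 -0.0112]
tool pred [[322.1823 227.6956]] seen [[300, 190, 27, 36, 583], [314, 190, 12, 6, 29], [319, 207, 8, 10, 53], [318, 227, 4, 12, 34]]
cup rim pred px [[317.6756 236.3741]
 [346.876  271.3474]
 [300.3237 277.1509]]
cup shift [222 -47] pred [[  0.9089 -41.4068]] 0.5434775948524475
boardcorner shift [  -1 -218] pred [[  1.1046 -40.7718]] 0.6275268793106079
```

```bash
python3 - <<'E'
from h import *
np.set_printoptions(precision=2,suppress=True)
s=cap('side','s12');s0=load('side0');dz=np.array([0,0,.1007])
for n,(x,y,W,H),P in (('cup',(304,274,26,36),[.478,-.03,.05]),('board',(305,306,42,16),[.48,-.06,.012]),('tray',(280,258,40,28),[.5,.1,.03])):
    T=s0['pixels'][y:y+H,x:x+W];X,Y=x-20,y-65
    r=cv2.matchTemplate(s['pixels'][Y:y+H+5,X:x+W+20],T,cv2.TM_CCOEFF_NORMED);_,v,_,l=cv2.minMaxLoc(r)
    print(n,np.array(l)+[X,Y]-[x,y],'pred',proj(s,[np.array(P)+dz])-proj(s,[P]),round(v,2))
for n,(x,y,W,H) in (('bowl',(395,285,40,32)),('rib',(288,358,46,40)),('clay',(258,222,26,26))):
    T=s0['pixels'][y:y+H,x:x+W];r=cv2.matchTemplate(s['pixels'][y-15:y+H+15,x-15:x+W+15],T,cv2.TM_CCOEFF_NORMED);_,v,_,l=cv2.minMaxLoc(r);print(n,np.array(l)-15,round(v,2))
print(status.state()['ft_force'],status.state()['gripper_force'],status.state()['clock'])
E
```

```text
cup [  0 -41] pred [[  0.91 -41.41]] 0.49
board [  2 -40] pred [[  1.21 -41.03]] 0.7
tray [  0 -36] pred [[  0.12 -37.39]] 0.57
bowl [0 0] 1.0
rib [0 0] 1.0
clay [-2 -1] 0.92
[ 0.65  0.22 -4.86] 29.863445358350873 19.3
```

The caddy rose 10 cm and stayed level within a pixel. The tool is still in the cup, and the bowl and rib have not moved at all. I read the clay's 2 px shift (match 0.92) as occlusion rather than movement. I'm handing it in.

```bash
python3 -c "
from bench import robot
print(robot.hand_in())"
```

```text
the job is handed in; nothing more can be done
None
```

I handed the job in at about 19 s with the loop tool standing loop-up in the cup, leaning about 24°, and the caddy held by its bar about 10 cm up, level and steady; the hand-in returned no verdict.

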